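# Set the carton gauge to the third click and index the carton

### The arm

A 7-joint arm with a two-finger parallel gripper is mounted at the origin on the work surface. World frame = base frame: x ahead of the robot, y to its left, z up, the work surface at z = 0. Lengths are in m, angles in rad, forces in N, time in s.
With the tool pointing down it reaches from about 0.425 to 0.875 m from the base axis. Payload 4.7 kg.
Tool frame: the origin (TCP) lies at the very end of the fingers, on their centre line; the grasp point (between the pads) lies 19 mm behind it (bot.grip_depth is the distance from the TCP to the grasp point, in m); z points along the fingers, y is the line along which they close (so a half turn about z gives the same grasp; the last joint's range is limited). The gripper opens to 85 mm and grips with 20 to 120 N. Pads are 22 mm wide; open, the fingers measure 114 mm over their backs; the gripper's body (76 mm by 85 mm) begins 54 mm behind the grasp point. The pads swing forward as they close: fully open they stand 13 mm farther back than shut.
Start: joints at [1.251, 0.321, -0.07, 1.45, 0.023, 1.371, -0.057], TCP at [0.213, -0.614, 0.231] pointing down, gripper open.
Joint ranges: [-2.86, 2.86], [-0.3, 2.09], [-1.38, 1.24], [0.06, 2.45], [-1.56, 4.7], [0.09, 2.05], [-2.69, 2.69]. Speed limits (rad/s): [2.57, 2.57, 3.14, 3.14, 3.14, 3.14, 3.14].

### API

Orientations are given as a unit quaternion [w, x, y, z].
In Python, from plant import bot gives the robot as it stands. The module is installed in compiled form; this text tells all that it offers.
- The arm moves only by the shell command python3 -m handwheel 'ROWS' [OPENING] [FORCE]. ROWS is a JSON object of lists of equal length, an entry for each row: "translation": the shift along the tool's x, y, z in m, a list of three; "rot": the turn, a rotation vector about the tool's x, y, z in degrees, a list of three. In form: {"translation": [[tx, ty, tz], ...], "rot": [[ax, ay, az], ...]}. A call has 1 to 12 rows; each row shifts and turns the commanded pose from where the row before left it, along the tool's axes as they then stand; what a row does not reach is not made up. A row lasts 1/8 s, in which the tool goes at most 62.5 mm and 10.7 degrees, less where a joint would pass 70% of its speed; a pose out of reach is approached as far as the arm can. A call is refused whole if a number of a shift passes 0.0625 or a number of a turn 10.7, either way. A call with a gripper value outside its range is refused whole. OPENING is the closure, from -1 (fully open) to 1 (shut), set as the call begins (- or left out, the last holds). The fingers move at their own pace and stop on an object; FORCE is the grip in N (left out, the last holds). Time passes only in rows, so rows that do not move let the fingers close. It gives the time, the measured TCP pose, the force, the opening and the grip force at its end, in the units of the state.
- bot.sense(): the state, without advancing time (a new reading comes with each control period).
- bot.get_image(name): name is "scene" or "side" or "wrist"; returns the picture (480x640x3 uint8, blue, green, red); there is no depth.
- bot.camera_model(name): a dict with "intrinsics" (3x3 intrinsics, pixels), "world_from_camera" (4x4, takes a point from camera to world coordinates). Camera axes: x right, y up, looking along -z (the intrinsics and any distortion apply to the point x, -y, -z); pixel columns grow to the right and rows downward; lengths in m; the calibration is good to about 2 mm. A picture is of the moment at which its call begins: read the wrist's pose just before it. camera_model takes no time and is no camera call; for the wrist camera it gives the pose at the moment of the call.
- bot.sign_off(): hands the job in; it is judged then, once.
The state is a dict: "time": time; "q": joint angles; "joint_velocities": joint speeds; "tau": joint torques, N m; "ee_pos": TCP position; "tcp_rot": TCP orientation; "force": force on the tool from outside, world axes, zero at the start; "moment": the same for the moment, N m; "opening": finger opening in m; "finger_force": force on a finger pad.
Only numpy, scipy, OpenCV 4.12 (cv2) and the standard library are available. Lean on these libraries where they do the work, as an engineer would, in place of code of your own. Each camera call takes 0.05 s, during which the arm holds its last target. There are 200 camera calls.

### The job

Set up the carton gauge for this box size: with the fingertips, push the stop's black tab away from its home end, feel the clicks, and leave it seated in the third click, never running on to the fourth. Then push the white carton along the channel until it rests against the stop, without shifting the stop off that click. Only push: do not grip the tab or the carton, do not lift or tip the carton, and leave everything else on the bench where it stands.

Things in the scene. Friction and masses are not known exactly. Their poses are not given: they have to be found in the camera images.
- gauge: aluminium gauge fixed to the bench: plate 130 (x) x 340 (y) x 8; origin under its centre, z up, -x side to the robot. A channel 74 wide with open ends runs along y at x = 0 between fences 20 high (above the bench). Carton in its -y half, stop across the +y half. Rack housing 18 high on the plate's -x edge. Six dark lines 14 apart on the -x fence mark home and five clicks.
- stop (a joint): the stop's travel along the gauge's +y, m: starts at home, 0 (end stop); sprung clicks at 0.014, 0.028, 0.042 (third), 0.056, 0.070 (end). Resistance peaks near 7 N 3.5 mm past a click, then falls; past halfway it jumps ahead into the next click, the force on the finger drops to nothing and it stays there. Pushed under 5 mm off a click and let go, it springs back (to within 1 mm).
- stop_tab (a point): centre of the top of the stop's black finger tab: upright block 30 (gauge x) x 14 (gauge y), from 20 to 60 above the bench, 95 from the channel's middle line on the robot's side, clear of the plate. Axes parallel to the gauge's. It is pushed on its -y face, 7 from this point.
- stop_face (a point): middle of the stop bar's face that the carton meets, on the channel's middle line, 36 above the bench; the face looks to the gauge's -y. The steel bar is 8 thick, spans the channel, and reaches from 24 to 48 above the bench. Axes parallel to the gauge's.
- carton: closed white carton 70 (x) x 110 (y) x 50 high, 0.15 to 0.3 kg, lying in the channel on the plate (underside 8 above the bench), 2 mm free on each side; origin under its centre, y axis along the gauge's y, z up. Sliding it takes about 1 to 3 N.
- carton_front (a point): centre of the carton's +y end face (the one that meets the stop), 25 above its underside. Axes parallel to the carton's.
- carton_rear (a point): centre of the carton's -y end face (the one to push on), 25 above its underside. Nothing stands behind it in the channel. Axes parallel to the carton's.
- sensor_a: white smart-home sensor, a rounded 78 x 50 x 22 base with a 44 mm wide dome on it, 60 high in all; origin under the centre of its base. Stands just beyond the gauge, towards its carton end. A bystander.
- sensor_b: a sensor like sensor_a, just beyond the gauge, near its middle. A bystander.
- sensor_c: a sensor like sensor_a, on the robot's side of the gauge, towards its carton end (about 130 mm from the channel's middle line). A bystander.
- manuals: stack of paper manuals 100 x 140 x 18, flat on the table; origin under its centre. A bystander.
- tape: empty cardboard tape core, a ring 90 across and 25 high, flat on the table; origin at the centre of its underside. A bystander.
- tray: open wooden tray 160 x 220 x 50; origin under its centre. A bystander.
There are look-alikes about, which are no part of the job. What is shaped like the carton but orange, purple or red is not meant.

How it is judged:
On the way, in this order (a step that is already met when the one before it is completed fails the run):
1. the stop is seated in the third click (value of joint stop between 0.038 and 0.046 m and velocity of joint stop between -0.01 and 0.01 m/s), for 0.2 s.
2. the carton lies flat in the channel against the stop, still in the third click (value of joint stop between 0.038 and 0.046 m and y of carton_front in the frame of stop_face between -0.004 and 0.003 m and z of carton in the frame of gauge between 0.006 and 0.012 m and angle between the z axis of carton and the z axis of gauge, either way round below 0.06 rad and angle between the y axis of carton and the y axis of gauge, either way round below 0.08 rad and x of carton in the frame of gauge between -0.006 and 0.006 m), for 0.2 s.
At the end, for the whole second after the job is handed in: the stop is at rest in its third click (42 mm of travel, within 4 mm) and the carton lies flat and still in the channel with its front end within 4 mm of the stop's face (all of step 2 and velocity of joint stop between -0.01 and 0.01 m/s and linear speed of carton below 0.01 m/s); the robot touches nothing.
It fails at once if the stop ran past the third click (value of joint stop above 0.05 m).
It fails at once if the carton was pushed against the stop before the stop was in the third click (value of joint stop below 0.036 m and y of carton_front in the frame of stop_face above -0.002 m).
It fails at once if the carton was lifted or tipped (z of carton in the frame of gauge above 0.018 m or angle between carton's own z axis and vertical above 0.25 rad).
It fails at once if the tab or the carton was gripped ((horizontal distance between the grasp point and stop_tab below 0.01 m and z of the grasp point in the frame of stop_tab below 0.01 m and contact force between the fingers and gauge above 1 N) or (x of the grasp point in the frame of carton between -0.033 and 0.033 m and y of the grasp point in the frame of carton between -0.053 and 0.053 m and z of the grasp point in the frame of carton below 0.05 m and contact force between the fingers and carton above 1 N)).
It fails at once if a bystander was moved (distance of any of sensor_a, sensor_b, sensor_c, manuals, tape, tray from where it was at the start of the episode above 0.025 m).
It also fails if it takes over 61 s, if anything falls off the work surface, if the arm or the gripper's body presses on something with over 40 N, if the wrist force passes 120 N, or if a joint passes its speed limit or range.

## Working session

There is one attempt and no reset: what is moved stays moved. The work goes in short steps, Python scripts to look and compute and a shell command to move; the robot and the scene stay as the last step left them, time stands still between calls to the robot, and variables do not carry over. Pictures are saved under pics/ and viewed, at most 10 in all, crops included, and the job is handed in when it is done.

```bash
mkdir -p pics; python3 - <<'E'
from plant import bot
import cv2,numpy as np
np.set_printoptions(precision=4,suppress=True)
s=bot.sense();print(s['time'],s['ee_pos'],s['tcp_rot'],s['force'],s['opening'])
for n in("scene","side"):
    cv2.imwrite(f"pics/{n}0.png",bot.get_image(n)); m=bot.camera_model(n);print(n,m)
E
```

```text
0.0 [ 0.2127 -0.6136  0.2302] [-0.0009  0.9861  0.1661 -0.0002] [ 0.0055 -0.3029  0.5198] 0.08511839413358405
scene {'intrinsics': array([[614.527 ,   0.    , 319.282 ],
       [  0.    , 614.527 , 239.3543],
       [  0.    ,   0.    ,   1.    ]]), 'world_from_camera': array([[-0.3932, -0.8   ,  0.4532,  1.2639],
       [ 0.9195, -0.342 ,  0.1939,  0.2417],
       [-0.0001,  0.4929,  0.8701,  1.4168],
       [ 0.    ,  0.    ,  0.    ,  1.    ]])}
side {'intrinsics': array([[586.0923,   0.    , 308.97  ],
       [  0.    , 586.0923, 239.6003],
       [  0.    ,   0.    ,   1.    ]]), 'world_from_camera': array([[-0.9413,  0.2119, -0.2627,  0.1193],
       [-0.3373, -0.5661,  0.7521,  1.1881],
       [ 0.0107,  0.7966,  0.6044,  1.0814],
       [ 0.    ,  0.    ,  0.    ,  1.    ]])}
```

View pics/scene0.png

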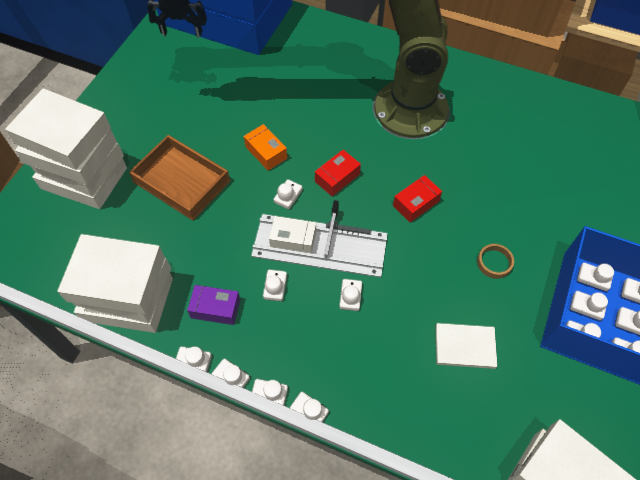

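View pics/side0.png

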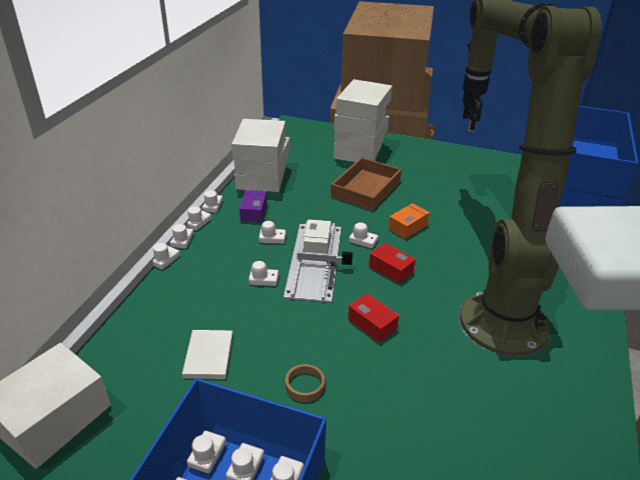

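The scene view shows the gauge at about (320,243), the white carton in it at (293,234) and the black tab at (334,208). Possible confusions for the carton are orange (265,146), red (338,172) and (418,198), purple (213,304), plus the white box stacks at (60,145) and (118,280). I choose the one in the channel at (293,234) and check it in a close crop.

```bash
python3 - <<'E'
import cv2
a=cv2.imread('pics/scene0.png')[175:295,240:400]; cv2.imwrite('pics/c1.png',cv2.resize(a,None,fx=5,fy=5,interpolation=cv2.INTER_CUBIC))
E
```

```text
(no output)
```

View pics/c1.png

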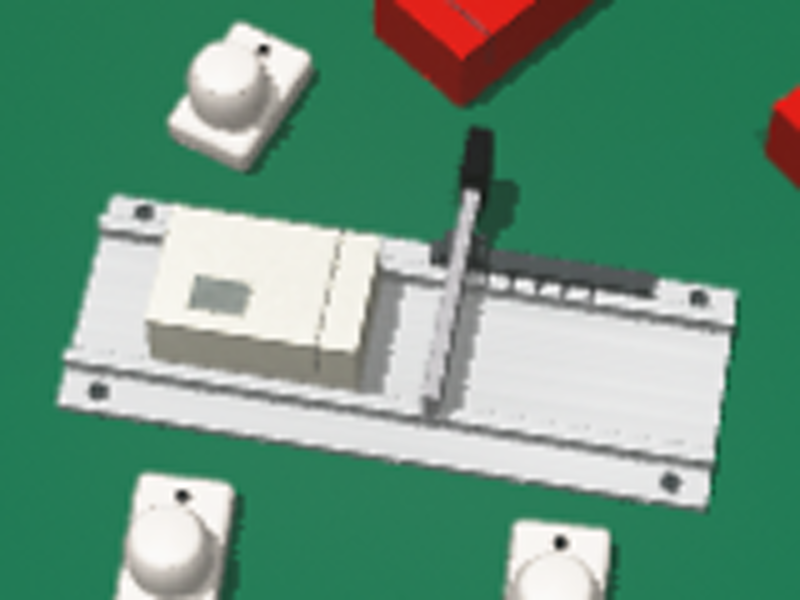

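```bash
cat >h.py <<'E'
import numpy as np
np.set_printoptions(precision=4,suppress=True)
def ray(m,uv,z):
    K=m['intrinsics'];T=m['world_from_camera']
    d=np.linalg.inv(K)@[uv[0],uv[1],1]; d=T[:3,:3]@[d[0],-d[1],-d[2]]
    o=T[:3,3]; return o+d*(z-o[2])/d[2]
E
python3 - <<'E'
from plant import bot
from h import *
m=bot.camera_model('scene')
f=lambda u,v:(240+(u+.5)/5-.5,175+(v+.5)/5-.5)
for z in(.008,.02):
    P=[ray(m,f(*p),z) for p in((115,195),(737,290),(708,510),(58,405))]
    print(z,np.array(P),[np.linalg.norm(P[i]-P[(i+1)%4]) for i in range(4)],np.mean(P,0))
    print('yaw y axis',np.degrees(np.arctan2(*( (P[1]-P[0]+P[2]-P[3])[[1,0]]))))
C=[ray(m,f(*p),.058) for p in((172,207),(380,237),(362,350),(150,320))];print(np.array(C),np.mean(C,0))
print('tab',ray(m,f(481,133),.06),ray(m,f(475,180),.06))
for p in ((240,85),(170,545),(560,590)): print('dome',ray(m,f(*p),.045))
for p in ((265,146),(338,172)):print(ray(m,p,.03))
E
```

```text
0.008 [[ 0.5168 -0.2443  0.008 ]
 [ 0.4407  0.0847  0.008 ]
 [ 0.5684  0.1156  0.008 ]
 [ 0.6442 -0.2157  0.008 ]] [np.float64(0.33776322094506317), np.float64(0.1314421798479656), np.float64(0.3399007585903822), np.float64(0.13053353202285856)] [ 0.5425 -0.0649  0.008 ]
yaw y axis 102.95872164378012
0.02 [[ 0.5232 -0.2402  0.02  ]
 [ 0.4477  0.0861  0.02  ]
 [ 0.5743  0.1167  0.02  ]
 [ 0.6495 -0.2118  0.02  ]] [np.float64(0.33488614456658733), np.float64(0.13032255175548763), np.float64(0.337005474607626), np.float64(0.12942164381747243)] [ 0.5487 -0.0623  0.02  ]
yaw y axis 102.95872164378015
[[ 0.5383 -0.1967  0.058 ]
 [ 0.5126 -0.0901  0.058 ]
 [ 0.5775 -0.0721  0.058 ]
 [ 0.6038 -0.1782  0.058 ]] [ 0.558  -0.1343  0.058 ]
tab [ 0.4341 -0.0661  0.06  ] [ 0.4623 -0.0578  0.06  ]
dome [ 0.4474 -0.2001  0.045 ]
dome [ 0.7089 -0.1183  0.045 ]
dome [0.656  0.0675 0.045 ]
[ 0.3222 -0.3287  0.03  ]
[ 0.3244 -0.1039  0.03  ]
```

The crop confirms the choice: white carton in the channel (crop 265,285), stop bar (450,300), black tab (481,150), marks on the robot-side fence. The gauge fit matches 340 x 130: origin about (0.5425, -0.065), yaw 12.96°. I turn the tool so its x lies along gauge +y, and shut the fingers.

```bash
python3 -m handwheel '{"translation":[[0,0,0],[0,0,0],[0,0,0],[0,0,0],[0,0,0],[0,0,0],[0,0,0],[0,0,0]],"rot":[[0,0,-10.5],[0,0,-10.5],[0,0,-10.5],[0,0,-10.5],[0,0,-10.5],[0,0,-10.5],[0,0,-10.5],[0,0,-10.4]]}' 1 60
cat >>h.py <<'E'
from scipy.spatial.transform import Rotation as R
O=np.array([.5425,-.0649,0]);Y=np.radians(12.96);G=R.from_euler('z',Y)
def gl(p): return G.inv().apply(np.asarray(p)-O)   # world->gauge
def tool(s): q=s['tcp_rot'];return R.from_quat([q[1],q[2],q[3],q[0]])
def go(s,g): return tool(s).inv().apply(O+G.apply(g)-s['ee_pos'])
E
python3 - <<'E'
from plant import bot
from h import *
s=bot.sense();print(s['force'],tool(s).as_matrix(),np.degrees(s['q']),gl(s['ee_pos']),go(s,[-.095,-.045,.2]))
E
```

```text
time: 1.1
ee_pos: [0.2128, -0.6139, 0.2307]
tcp_rot: [-0.0, 0.62, 0.785, 0.0]
force: [-0.5, 0.3, 0.1]
opening: 0.0002
finger_force: 0.0
[-0.4568  0.2799  0.0844] [[-0.2312  0.9729 -0.0004]
 [ 0.9729  0.2312  0.001 ]
 [ 0.001  -0.0002 -1.    ]] [ 80.2722  19.1078 -15.0594  82.7871   4.9731  78.8182  78.4059] [-0.4444 -0.461   0.2307] [0.4135 0.3524 0.031 ]
```

```bash
python3 -m handwheel '{"translation":[[0.035,0.03,0],[0.035,0.03,0],[0.035,0.03,0],[0.035,0.03,0],[0.035,0.03,0],[0.035,0.03,0],[0.035,0.03,0],[0.035,0.03,0],[0.035,0.03,0],[0.035,0.03,0],[0.035,0.03,0],[0.028,0.022,0]],"rot":[[0,0,0],[0,0,0],[0,0,0],[0,0,0],[0,0,0],[0,0,0],[0,0,0],[0,0,0],[0,0,0],[0,0,0],[0,0,0],[0,0,0]]}'
python3 - <<'E'
from plant import bot
from h import *
import cv2
s=bot.sense();print(np.degrees(s['q']),gl(s['ee_pos']),go(s,[-.095,-.02,.15]))
m=bot.camera_model('wrist');print(m)
cv2.imwrite('pics/w1.png',bot.get_image('wrist'))
np.savez('w1',K=m['intrinsics'],T=m['world_from_camera'])
E
```

```text
time: 2.6
ee_pos: [0.4633, -0.1303, 0.2311]
tcp_rot: [-0.0, 0.622, 0.783, -0.0]
force: [0.3, 0.4, -1.0]
opening: -0.0
finger_force: 0.0
[ 54.2653  -0.9961 -40.8062 105.0075  -0.6709  75.7564  26.7464] [-0.0919 -0.046   0.2311] [ 0.026  -0.003   0.0811]
{'intrinsics': array([[413.7407,   0.    , 319.2234],
       [  0.    , 413.7407, 238.314 ],
       [  0.    ,   0.    ,   1.    ]]), 'world_from_camera': array([[ 0.9738, -0.2195, -0.0596,  0.4497],
       [ 0.2274,  0.94  ,  0.2544, -0.0655],
       [ 0.0002, -0.2612,  0.9653,  0.375 ],
       [ 0.    ,  0.    ,  0.    ,  1.    ]])}
```

View pics/w1.png

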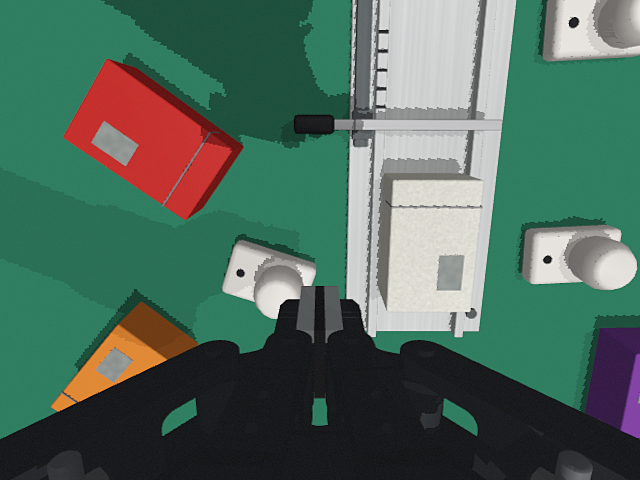

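The wrist view shows the tab top at (314,122), stop bar front edge at row 130, carton front top edge at (436,180), rear edge at (430,308), marks at rows 32..106.

```bash
python3 - <<'E'
from h import *
d=np.load('w1.npz');m=dict(intrinsics=d['K'],world_from_camera=d['T'])
for n,p,z in(('tab-y edge',(314,131),.06),('tab+y',(314,115),.06),('tab l',(295,122),.06),('tab r',(333,122),.06),('bar -y edge',(420,130),.048),('cf',(436,180),.058),('cr',(430,308),.058),('cl',(388,245),.058),('crt',(477,260),.058),('sensC dome',(279,292),.05),('sensC base',(235,242),.022),('base r',(315,265),.022)):print(n,gl(ray(m,p,z)))
E
```

```text
tab-y edge [-0.0944  0.0169  0.06  ]
tab+y [-0.0944  0.0282  0.06  ]
tab l [-0.1083  0.0233  0.06  ]
tab r [-0.0804  0.0234  0.06  ]
bar -y edge [-0.0134  0.0178  0.048 ]
cf [-0.0011 -0.0191  0.058 ]
cr [ 0.0021 -0.1253  0.058 ]
cl [-0.0354 -0.0709  0.058 ]
crt [ 0.0369 -0.0832  0.058 ]
sensC dome [-0.124  -0.1147  0.05  ]
sensC base [-0.1648 -0.0789  0.022 ]
base r [-0.0939 -0.1002  0.022 ]
```

```bash
python3 -m handwheel '{"translation":[[0.015,-0.003,0.04],[0.015,0,0.04],[0,0,0.04],[0,0,0.04],[0,0,0.036],[0,0,0],[0,0,0]],"rot":[[0,0,0],[0,0,0],[0,0,0],[0,0,0],[0,0,0],[0,0,0],[0,0,0]]}'
python3 - <<'E'
from plant import bot
from h import *
s=bot.sense();print(gl(s['ee_pos']),G.inv().apply(s['force']))
E
```

```text
time: 3.52
ee_pos: [0.4539, -0.1041, 0.0363]
tcp_rot: [0.001, 0.622, 0.783, 0.0]
force: [0.0, 1.4, -0.2]
opening: 0.0001
finger_force: 0.0
[-0.0951 -0.0183  0.0363] [ 0.3547  1.3447 -0.2065]
```

```bash
cat >st.py <<'E'
from plant import bot
from h import *
s=bot.sense();print('t',s['time'],'g',gl(s['ee_pos']),'Fg',G.inv().apply(s['force']))
E
Z='[0,0,0],[0,0,0]'
python3 -m handwheel '{"translation":[[0.007,0,0],[0.007,0,0],[0.005,0,0],[0,0,0]],"rot":[[0,0,0],[0,0,0],[0,0,0],[0,0,0]]}' >/dev/null; python3 st.py
python3 -m handwheel '{"translation":[[0.002,0,0],[0.002,0,0],[0,0,0]],"rot":[[0,0,0],[0,0,0],[0,0,0]]}' >/dev/null; python3 st.py
python3 -m handwheel '{"translation":[[0.002,0,0],[0,0,0]],"rot":[[0,0,0],[0,0,0]]}' >/dev/null; python3 st.py
python3 -m handwheel '{"translation":[[0.002,0,0],[0,0,0]],"rot":[[0,0,0],[0,0,0]]}' >/dev/null; python3 st.py
```

```text
t 4.025 g [-0.0958  0.0015  0.0355] Fg [-0.0619  0.0927 -0.8448]
t 4.4 g [-0.0959  0.0046  0.0353] Fg [-0.2227 -1.0079 -0.8413]
t 4.65 g [-0.0959  0.006   0.0354] Fg [ 0.0944 -4.493  -2.3807]
t 4.9 g [-0.0959  0.0076  0.0354] Fg [ 0.482  -6.7673 -1.9616]
```

```bash
for i in 1; do
python3 -m handwheel '{"translation":[[0.002,0,0],[0,0,0]],"rot":[[0,0,0],[0,0,0]]}' >/dev/null; python3 st.py
python3 -m handwheel '{"translation":[[0.002,0,0],[0,0,0]],"rot":[[0,0,0],[0,0,0]]}' >/dev/null; python3 st.py
python3 -m handwheel '{"translation":[[0.001,0,0],[0,0,0]],"rot":[[0,0,0],[0,0,0]]}' >/dev/null; python3 st.py
done
```

```text
t 5.15 g [-0.0959  0.0111  0.0353] Fg [ 0.3254  0.6129 -0.9669]
t 5.4 g [-0.0959  0.0141  0.0352] Fg [0.7276 0.6012 0.2794]
t 5.65 g [-0.0959  0.0143  0.0353] Fg [-0.3375  0.666   0.3656]
```

First click felt. Next: contact expected near 0.018, jump near 0.025.

```bash
cd .;
python3 -m handwheel '{"translation":[[0.003,0,0],[0,0,0]],"rot":[[0,0,0],[0,0,0]]}' >/dev/null; python3 st.py
python3 -m handwheel '{"translation":[[0.002,0,0],[0,0,0]],"rot":[[0,0,0],[0,0,0]]}' >/dev/null; python3 st.py
python3 -m handwheel '{"translation":[[0.002,0,0],[0,0,0]],"rot":[[0,0,0],[0,0,0]]}' >/dev/null; python3 st.py
python3 -m handwheel '{"translation":[[0.002,0,0],[0,0,0]],"rot":[[0,0,0],[0,0,0]]}' >/dev/null; python3 st.py
python3 -m handwheel '{"translation":[[0.001,0,0],[0,0,0]],"rot":[[0,0,0],[0,0,0]]}' >/dev/null; python3 st.py
```

```text
t 5.9 g [-0.0959  0.0173  0.0353] Fg [ 0.3816 -0.2065 -0.0337]
t 6.15 g [-0.0959  0.0186  0.0353] Fg [ 0.0743 -1.7306 -0.4304]
t 6.4 g [-0.0959  0.02    0.0354] Fg [ 1.4731 -6.4106 -1.7898]
t 6.65 g [-0.0959  0.0216  0.0354] Fg [ 0.7776 -5.6179 -2.4257]
t 6.9 g [-0.0959  0.0227  0.0354] Fg [-0.1211 -5.9441 -2.5716]
```

```bash
cd .;
python3 -m handwheel '{"translation":[[0.001,0,0],[0,0,0]],"rot":[[0,0,0],[0,0,0]]}' >/dev/null; python3 st.py
python3 -m handwheel '{"translation":[[0.001,0,0],[0,0,0]],"rot":[[0,0,0],[0,0,0]]}' >/dev/null; python3 st.py
```

```text
t 7.15 g [-0.0959  0.0256  0.0353] Fg [ 0.1394  0.9253 -0.0511]
t 7.4 g [-0.0959  0.0268  0.0352] Fg [ 0.9724 -0.7674  0.69  ]
```

Second click. Contact next near 0.032, jump near 0.038.

```bash
cd .;
python3 -m handwheel '{"translation":[[0.003,0,0],[0,0,0]],"rot":[[0,0,0],[0,0,0]]}' >/dev/null; python3 st.py
python3 -m handwheel '{"translation":[[0.003,0,0],[0,0,0]],"rot":[[0,0,0],[0,0,0]]}' >/dev/null; python3 st.py
python3 -m handwheel '{"translation":[[0.002,0,0],[0,0,0]],"rot":[[0,0,0],[0,0,0]]}' >/dev/null; python3 st.py
python3 -m handwheel '{"translation":[[0.002,0,0],[0,0,0]],"rot":[[0,0,0],[0,0,0]]}' >/dev/null; python3 st.py
```

```text
t 7.65 g [-0.0959  0.0295  0.0353] Fg [-0.4469  0.2556 -0.5884]
t 7.9 g [-0.0959  0.0322  0.0353] Fg [ 0.3619  0.1028 -0.0753]
t 8.15 g [-0.0959  0.0333  0.0354] Fg [ 0.4011 -4.9421 -1.9844]
t 8.4 g [-0.0959  0.0348  0.0353] Fg [ 0.9126 -5.6333 -2.1074]
```

```bash
cd .;
python3 -m handwheel '{"translation":[[0.002,0,0],[0,0,0]],"rot":[[0,0,0],[0,0,0]]}' >/dev/null; python3 st.py
python3 -m handwheel '{"translation":[[0.001,0,0],[0,0,0]],"rot":[[0,0,0],[0,0,0]]}' >/dev/null; python3 st.py
```

```text
t 8.65 g [-0.0959  0.0366  0.0354] Fg [ 1.3301 -5.8304 -3.0592]
t 8.9 g [-0.0959  0.0394  0.0353] Fg [-0.1777  0.05    0.2477]
```

Third click: force dropped. Back off, rise and move behind the carton, checking the stop with the wrist camera.

```bash
cd .;
python3 -m handwheel '{"translation":[[-0.015,0,0],[-0.015,0,0],[0,0,-0.04],[0,0,-0.04],[0,0,-0.04],[-0.035,0.025,0],[-0.035,0.025,0],[-0.035,0.025,0],[-0.035,0.021,0],[-0.028,0,0],[0,0,0],[0,0,0]],"rot":[[0,0,0],[0,0,0],[0,0,0],[0,0,0],[0,0,0],[0,0,0],[0,0,0],[0,0,0],[0,0,0],[0,0,0],[0,0,0],[0,0,0]]}'; python3 st.py
python3 - <<'E'
from plant import bot
import cv2,numpy as np
m=bot.camera_model('wrist')
cv2.imwrite('pics/w2.png',bot.get_image('wrist'))
np.savez('w2',K=m['intrinsics'],T=m['world_from_camera'])
E
```

```text
time: 10.4
ee_pos: [0.5781, -0.2191, 0.155]
tcp_rot: [-0.001, 0.622, 0.783, 0.0]
force: [0.0, 1.1, 1.0]
opening: 0.0002
finger_force: 0.0
t 10.4 g [ 0.0001 -0.1582  0.155 ] Fg [0.2804 1.0741 1.0207]
```

View pics/w2.png

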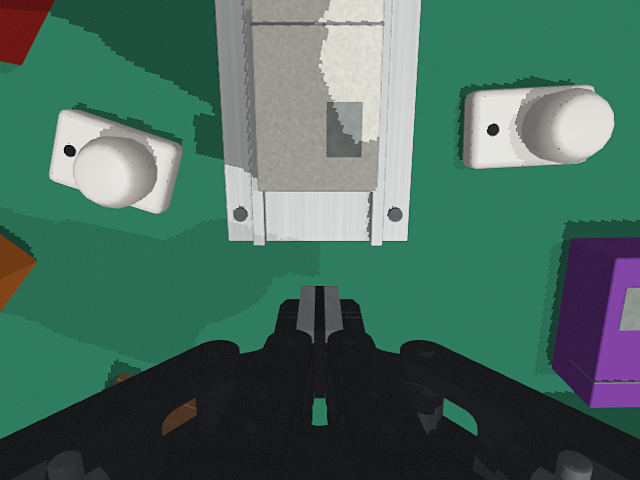

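The wrist view shows the carton rear top edge at (318,190), centred ahead of the fingers, and the channel free. Descending behind it.

```bash
cd .;
python3 - <<'E'
from h import *
d=np.load('w2.npz');m=dict(intrinsics=d['K'],world_from_camera=d['T'])
for p in((259,190),(377,190)):print(gl(ray(m,p,.058)))
E
python3 -m handwheel '{"translation":[[0,0,0.04],[0,0,0.04],[0,0,0.03],[0,0,0.015],[0,0,0]],"rot":[[0,0,0],[0,0,0],[0,0,0],[0,0,0],[0,0,0]]}'>/dev/null; python3 st.py
python3 -m handwheel '{"translation":[[0.006,0,0],[0.006,0,0],[0.003,0,0],[0.003,0,0],[0.003,0,0],[0,0,0]],"rot":[[0,0,0],[0,0,0],[0,0,0],[0,0,0],[0,0,0],[0,0,0]]}'>/dev/null; python3 st.py
```

```text
[-0.0337 -0.1278  0.058 ]
[ 0.0353 -0.1277  0.058 ]
t 11.075 g [ 0.    -0.158  0.03 ] Fg [-0.8393  0.1697 -0.1895]
t 11.825 g [ 0.0004 -0.1382  0.0306] Fg [-0.675  -0.0795  0.5752]
```

```bash
cd .;
python3 -m handwheel '{"translation":[[0.003,0,0],[0.004,0,0],[0.004,0,0],[0.004,0,0],[0.004,0,0],[0.004,0,0],[0.004,0,0],[0.004,0,0],[0.004,0,0]],"rot":[[0,0,0],[0,0,0],[0,0,0],[0,0,0],[0,0,0],[0,0,0],[0,0,0],[0,0,0],[0,0,0]]}'>/dev/null; python3 st.py
python3 -m handwheel '{"translation":[[0.004,0,0],[0.004,0,0],[0.004,0,0],[0.004,0,0],[0.004,0,0],[0.003,0,0],[0.002,0,0],[0.002,0,0]],"rot":[[0,0,0],[0,0,0],[0,0,0],[0,0,0],[0,0,0],[0,0,0],[0,0,0],[0,0,0]]}'>/dev/null; python3 st.py
```

```text
t 12.95 g [ 0.0003 -0.1029  0.0305] Fg [ 1.2906 -5.1816  4.3057]
t 13.95 g [ 0.0002 -0.0758  0.0303] Fg [ 0.2018 -4.2522  3.5722]
```

```bash
cd .;
python3 - <<'E'
from plant import bot
import cv2,numpy as np
m=bot.camera_model('wrist')
a=bot.get_image('scene')[175:295,240:400]; b=bot.get_image('wrist')
cv2.imwrite('pics/w3.png',b);cv2.imwrite('pics/s3.png',cv2.resize(a,None,fx=5,fy=5,interpolation=cv2.INTER_CUBIC))
np.savez('w3',K=m['intrinsics'],T=m['world_from_camera'])
E
```

```text
(no output)
```

View pics/w3.png

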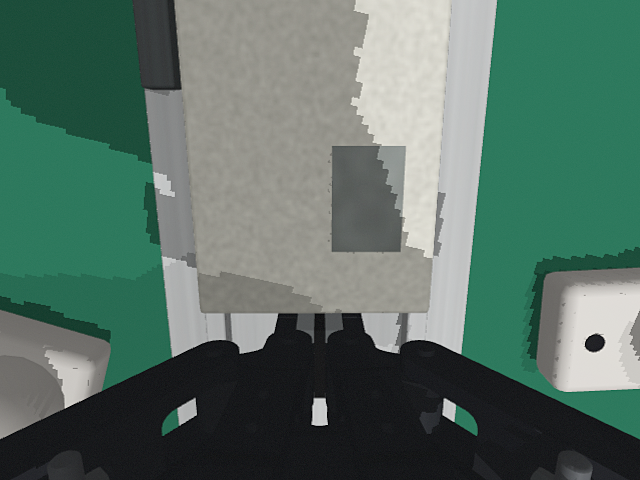

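The wrist view shows the carton rear top edge at row 312 (200..430), square with the channel and touched by the fingers. Now the scene crop.

View pics/s3.png

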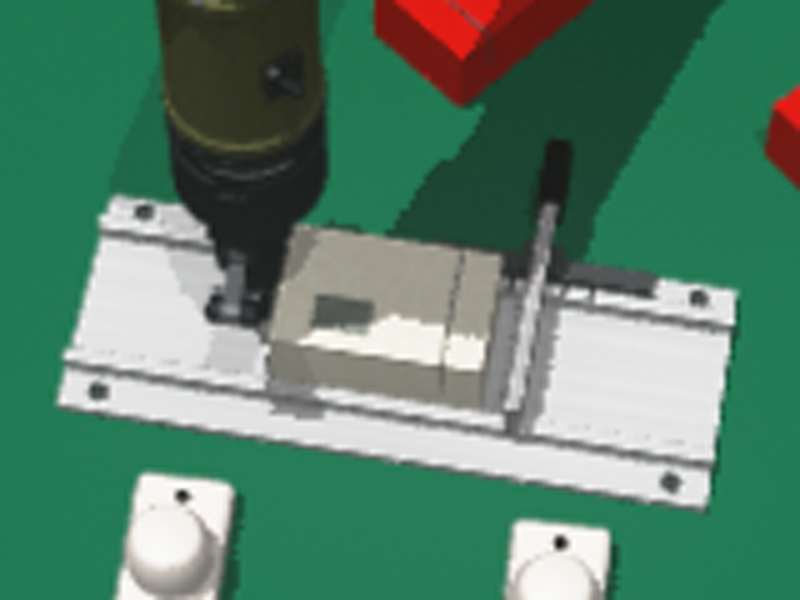

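Stop is 42 mm along (two marks still beyond it), carton gap about 13 mm. Creep in, watching the force.

```bash
cd .;
python3 -m handwheel '{"translation":[[0.002,0,0],[0.002,0,0],[0.002,0,0],[0.002,0,0]],"rot":[[0,0,0],[0,0,0],[0,0,0],[0,0,0]]}'>/dev/null; python3 st.py
python3 -m handwheel '{"translation":[[0.001,0,0],[0.001,0,0]],"rot":[[0,0,0],[0,0,0]]}'>/dev/null; python3 st.py
python3 -m handwheel '{"translation":[[0.001,0,0]],"rot":[[0,0,0]]}'>/dev/null; python3 st.py
python3 -m handwheel '{"translation":[[0.001,0,0]],"rot":[[0,0,0]]}'>/dev/null; python3 st.py
```

```text
t 14.55 g [ 0.0001 -0.0675  0.0302] Fg [-0.3645 -2.9375  2.967 ]
t 14.8 g [ 0.0001 -0.0656  0.0302] Fg [-0.3488 -2.6536  2.5997]
t 14.925 g [ 0.0001 -0.0647  0.0302] Fg [ 0.4318 -3.4149  2.5209]
t 15.05 g [ 0.0001 -0.0637  0.0302] Fg [ 0.272  -2.7313  2.0444]
```

```bash
cd .;
python3 -m handwheel '{"translation":[[0.001,0,0]],"rot":[[0,0,0]]}'>/dev/null; python3 st.py
python3 -m handwheel '{"translation":[[0.001,0,0]],"rot":[[0,0,0]]}'>/dev/null; python3 st.py
python3 -m handwheel '{"translation":[[0.001,0,0]],"rot":[[0,0,0]]}'>/dev/null; python3 st.py
```

```text
t 15.175 g [ 0.0001 -0.0626  0.0302] Fg [-0.3265 -3.471   1.6368]
t 15.3 g [ 0.0001 -0.0616  0.0302] Fg [ 0.591  -1.8655  1.9931]
t 15.425 g [ 0.     -0.0611  0.0302] Fg [-0.7853 -3.4094  1.4206]
```

```bash
cd .;
python3 -m handwheel '{"translation":[[0.001,0,0]],"rot":[[0,0,0]]}'>/dev/null; python3 st.py
python3 -m handwheel '{"translation":[[0,0,0]],"rot":[[0,0,0]]}'>/dev/null; python3 st.py
```

```text
t 15.55 g [-0.0001 -0.0606  0.0302] Fg [-1.3325 -4.572   1.1442]
t 15.675 g [-0.0001 -0.0604  0.0302] Fg [-0.893  -5.2861 -0.0742]
```

Force is rising and the tool is lagging: the carton has met the stop. Hold briefly, then look before withdrawing.

```bash
cd .;
python3 -m handwheel '{"translation":[[0,0,0],[0,0,0]],"rot":[[0,0,0],[0,0,0]]}'>/dev/null; python3 st.py
python3 -m handwheel '{"translation":[[-0.005,0,0],[-0.015,0,0],[-0.02,0,0],[0,0,-0.04],[0,0,-0.04],[0,0,-0.04],[-0.04,0,-0.02],[0,0,0]],"rot":[[0,0,0],[0,0,0],[0,0,0],[0,0,0],[0,0,0],[0,0,0],[0,0,0],[0,0,0]]}'; python3 st.py
python3 - <<'E'
from plant import bot
import cv2
a=bot.get_image('scene')[195:275,280:380]
cv2.imwrite('pics/s4.png',cv2.resize(a,None,fx=7,fy=7,interpolation=cv2.INTER_CUBIC))
E
```

```text
t 15.925 g [-0.0001 -0.0604  0.0302] Fg [ 0.1368 -5.9457  1.4404]
time: 16.92
ee_pos: [0.5751, -0.2071, 0.1721]
tcp_rot: [0.002, 0.625, 0.781, -0.0]
force: [-0.2, -0.2, -0.9]
opening: 0.0002
finger_force: 0.0
t 16.925 g [-0.0001 -0.1459  0.1721] Fg [-0.2893 -0.1476 -0.922 ]
```

View pics/s4.png

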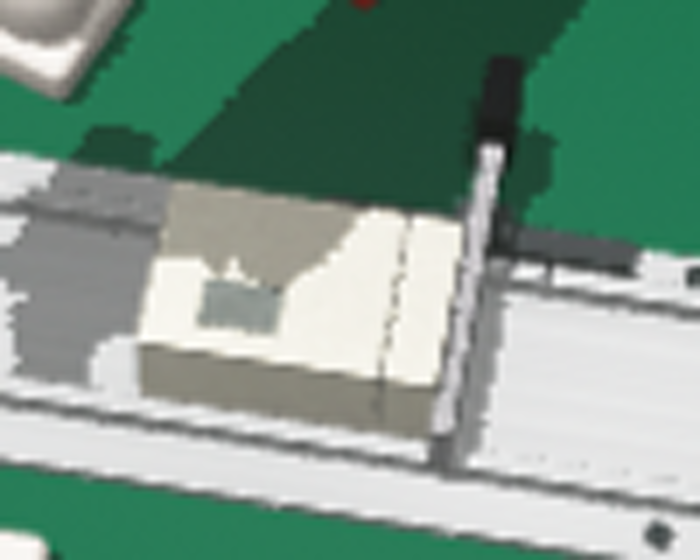

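The crop shows the carton's front edge (460,225)–(435,385) flush against the bar. The tab at (500,75) is at the same scene pixel as right after the third click. The carton is flat and the arm clear.

```bash
python3 -c "
from plant import bot
print(bot.sign_off())"
```

```text
the job is handed in; nothing more can be done
None
```

I handed the job in at about 17 s of the 61 s allowed: the stop is in the third click by force and camera, the carton is flush against it, and the arm is clear; sign-off returned no verdict.

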